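Index the parts carousel to bring the oil filter to the pick mark

TASK

Bring the blue oil filter round to the yellow pick arrow of the parts carousel: press the red indexing plunger down with the fingertips to unlock the turntable, and, keeping it down, turn the table by one notch in the direction that takes the filter to the arrow. Then let the plunger spring fully up into that notch so that the table is locked, and move the hand clear. Do not lift or tip any of the goods standing in the trays, never turn the table past that neighbouring notch, and leave the other things on the counter where they are.

Things in the scene. Friction and masses are not known exactly. Their poses are not given: they have to be found in the camera images.
- carousel: fixed base, a dark round flange 352 mm across, 10 mm thick, with a tab that bears the yellow pick arrow; origin on the turning axis at counter height, x towards the arrow, -x towards the plunger at the start, z up. On it a fixed steel ring (outer radius 138 mm) with 6 notches, one every 60 degrees from x. Above turns a round grey table 240 mm across with 6 trays, floor 52 mm and rim 72 mm above the counter
- turntable (a joint): angle of the table about its upright axis, rad, positive anticlockwise seen from above, about 0 at the start (locked in a notch); the neighbouring notches are at +1.047 and -1.047. It turns easily and stays where it is left; while the plunger is up in a notch it has only about 0.02 rad of play
- plunger (a joint): how far the plunger is pressed, m: 0 fully up, 0.018 fully down (hard stop). A spring lifts it with 3 N (top) to 7 N (bottom). Its brass tongue is out of the notch from 0.0115 on and the table is free; between notches the ring holds it down at about 0.0115 even if let go. Not pressed and within 4 mm of a notch, it springs back to 0
- plunger_top (a point): centre of the flat black top face (42 mm across) of the round red plunger head, inside a raised lip 4 mm high that keeps the fingertips from sliding off; head 48 mm across. 96 mm above the counter when up, 155 mm from the turning axis, on a white arm that goes round with the table. Pressed straight down
- axis_top (a point): top centre of the dark hub of the turntable, on the turning axis, 86 mm above the counter
- pick_spot (a point): point on the tray floor 75 mm from the turning axis towards the yellow pick arrow, 52 mm above the counter: the middle of the tray that is at the arrow. The filter must finish about here
- filter_mid (a point): half-way up the blue oil filter, a loose upright metal can 61 mm across and 74 mm tall with a white band, standing in one of the two trays next to the empty tray at the arrow (60 degrees to one side or the other)
- grease_jar_mid (a point): half-way up a loose yellow jar with black lid, 60 mm across, 54 mm tall, in the tray on the other side of the arrow
- bulb_box_mid (a point): half-way up a small loose cardboard box with green band, 40 x 40 x 52 mm, in a rear tray (120 degrees from the arrow)
- bush_mid (a point): half-way up a loose brass bush, 42 mm across, 36 mm tall, in the other rear tray
- paper_cup_mid (a point): half-way up an empty white paper cup, 80 mm across, 110 mm tall, loose on the counter left of the carousel; leave alone
- jug_mid (a point): middle of a red plastic jug, 75 x 130 x 200 mm tall, loose on the counter right of the carousel; leave alone
- stapler_mid (a point): middle of a black stapler, 130 x 36 x 52 mm, loose on the counter right of the carousel; leave alone
- tape_roll_mid (a point): middle of an orange tape roll lying flat, 90 mm across, 45 mm tall, loose on the counter left of the carousel; leave alone

How it is judged:
By the outcome, as a careful person would: the job done as asked, in the order asked, and still so for the second after the job is handed in, with the robot touching nothing.
It also fails if it takes over 40 s, if anything falls off the work surface, if the arm or the gripper's body presses on something with over 40 N, if the wrist force passes 120 N, or if a joint passes its speed limit or range.

ROBOT

A 6-joint arm with a two-finger parallel gripper is mounted at the origin on the work surface. World frame = base frame: x ahead of the robot, y to its left, z up, the work surface at z = 0. Lengths are in m, angles in rad, forces in N, time in s.
With the tool pointing down it reaches from about 0.4 to 0.925 m from the base axis. Payload 12.5 kg.
Tool frame: the origin (TCP) lies between the finger pads; the fingertips stand 14 mm ahead of it and the grasp point (between the pads) lies 5 mm behind it; z points along the fingers, x is the direction in which the jaws open and shut, and the axes are right-handed (so a half turn about z gives the same grasp; the last joint's range is limited). The gripper opens to 95 mm and grips with 3 to 60 N. Pads are 20 mm wide; open, the fingers measure 119 mm over their backs; the gripper's body (75 mm by 180 mm) begins 59 mm behind the grasp point.
Start: joints at [1.03, 0.491, 1.559, -0, 1.092, -0.106], TCP at [0.263, 0.567, 0.229] pointing down, gripper open.
Joint ranges: [-3.1, 3.1], [-0.84, 2.19], [0.05, 2.79], [-1.13, 4.28], [0.06, 2.93], [-2.69, 2.69]. Speed limits (rad/s): [2.22, 2.22, 2.79, 3.14, 3.14, 3.14].

INTERFACE

Orientations are given as a unit quaternion [x, y, z, w].
In Python, from plant import read_state, grab_frame, job_done, find_in, outline_of gives the robot as it stands.
- The arm moves only by the shell command python3 -m handwheel 'ROWS'. ROWS is JSON, a list of rows, each a list of 5 numbers: the finger opening in m, from 0 to 0.0951, then the shift along the tool's x, y, z in m, then the turn about the tool's z in rad. A call has 1 to 20 rows; each row shifts and turns the pose as measured when the row begins, along the tool's axes as they then stand; what a row does not reach is not made up. A row lasts 1/8 s, in which the tool goes at most 62.5 mm and 10.7 degrees, less where a joint would pass 70% of its speed; a pose out of reach is approached as far as the arm can. A call with a gripper value outside its range is refused whole. The fingers move at their own pace and stop on an object; the grip force is fixed at half the most. Time passes only in rows, so rows that do not move let the fingers close. It gives the time, the measured TCP pose, the force and the opening at its end, in the units of the state.
- read_state(): the state, without advancing time (a new reading comes with each control period).
- grab_frame(name): name is "scene" or "top" or "wrist"; returns a dict with "frame" (420x560x3 uint8, red, green, blue), "z_map" (420x560 float32, m along the optical axis (not along the pixel's ray), 0 where there is no reading), "fovy" (degrees; the focal length in pixels is half the picture's height over the tangent of half this angle, whatever the lens; pixels are square), "cx", "cy" (the principal point, pixels), "R" (3x3) and "t" (3): a world point X has camera coordinates R X + t; the wrist camera has in their place "T_tool_cam" (4x4, takes a point from camera to tool coordinates, whose origin is the TCP and whose axes are the tool frame's). Camera axes: x right, y down, z forward; pixel columns grow to the right and rows downward; lengths in m; the calibration is good to about 2 mm. A picture is of the moment at which its call begins: read the wrist's pose just before it.
- job_done(): hands the job in, once; it reports no verdict.
Trained networks look in a picture, given as the dict that the camera call returned (one of the last four; its "shot" number tells which), for a name from the list of things; names that differ only in an ending like _2 or _b are one class to them, and where a whole thing is asked for, a point or a joint stands for the part that bears it (a point fixed in the world has none). Each returns a list of dicts, best first, with "score" (0 to 1); they miss things now and then, are a little off and sometimes report something else, mostly with a low value. They report only what shows in the picture. A call takes as long as a camera call.
- find_in(picture, label): "bbox" ([centre column, centre row, width, height] in pixels, round what is visible of it).
- outline_of(picture, label): "mask" (420x560 bool, what is visible of it) and "bbox" ([centre column, centre row, width, height] in pixels, round what is visible of it).
The state is a dict: "time": time; "qpos": joint angles; "qd": joint speeds; "tau": joint torques, N m; "ee_pos": TCP position; "orientation": TCP orientation; "wrist_force": force on the tool from outside, world axes, zero at the start; "torque": the same for the moment, N m; "gripper_width": opening from 0.0 (shut) to 1.0 (fully open).
Only numpy, scipy, OpenCV 4.12 (cv2) and the standard library are available. Lean on these libraries where they do the work, as an engineer would, in place of code of your own. Each camera call takes 0.05 s, during which the arm holds its last target.

## Working session

There is one attempt and no reset: what is moved stays moved. The work goes in short steps, Python scripts to look and compute and a shell command to move; the robot and the scene stay as the last step left them, time stands still between calls to the robot, and variables do not carry over. Pictures are saved under pics/ and viewed, and the job is handed in when it is done.

```bash
mkdir -p pics; ls
cat > h.py <<'E'
import numpy as np, cv2
from plant import *
def px2w(p,u,v,z=None):
    f=p["frame"].shape[0]/2/np.tan(np.radians(p["fovy"])/2)
    if z is None: z=p["z_map"][int(round(v)),int(round(u))]
    c=np.array([(u-p["cx"])/f*z,(v-p["cy"])/f*z,z])
    return np.array(p["R"]).T@(c-np.array(p["t"]))
def ray_at(p,u,v,h):
    a=px2w(p,u,v,0.0);b=px2w(p,u,v,1.0)
    return a+(b-a)*(h-a[2])/(b[2]-a[2])
def save(p,n): cv2.imwrite("pics/"+n,p["frame"][:,:,::-1])
def cloud(p,m):
    vs,us=np.nonzero(m&(p["z_map"]>0))
    return np.array([px2w(p,u,v) for u,v in zip(us,vs)])
E
python3 - <<'E'
from h import *
s=read_state();print({k:np.round(v,3) for k,v in s.items()})
for n in("scene","top"):
    p=grab_frame(n);save(p,n+"1.png")
    for l in ["plunger_top","axis_top","filter_mid","grease_jar_mid","paper_cup_mid","jug_mid","stapler_mid","tape_roll_mid","bulb_box_mid","bush_mid"]:
        r=outline_of(p,l)
        for q in r[:2]:
            c=cloud(p,q["mask"])
            if len(c): print(n,l,round(q["score"],2),np.round(q["bbox"]),np.round(np.median(c,0),3),c.min(0).round(3),c.max(0).round(3))
E
```

```text
pics
{'time': np.float64(0.0), 'qpos': array([ 1.03 ,  0.492,  1.559, -0.   ,  1.092, -0.106]), 'qd': array([-0.   , -0.   , -0.   ,  0.001, -0.001, -0.001]), 'tau': array([ 2.0000e-03, -6.1265e+01, -2.5819e+01,  6.9000e-02,  4.8000e-02,
       -0.0000e+00]), 'ee_pos': array([0.263, 0.567, 0.228]), 'orientation': array([ 0.843,  0.538, -0.001,  0.   ]), 'wrist_force': array([-0.312,  0.211,  0.73 ]), 'torque': array([-0.032,  0.003,  0.035]), 'gripper_width': np.float64(0.999)}
scene plunger_top 0.72 [318. 225.  29.  33.] [ 0.677 -0.003  0.103] [ 0.629 -0.03   0.05 ] [0.702 0.075 0.11 ]
scene plunger_top 0.54 [271. 173.  22.  15.] [0.502 0.117 0.096] [ 0.426  0.093 -0.   ] [0.527 0.2   0.104]
scene axis_top 0.92 [327. 223. 150. 115.] [0.688 0.028 0.039] [ 0.448 -0.093 -0.004] [0.867 0.24  0.107]
scene filter_mid 0.64 [350. 194.  28.  36.] [0.709 0.12  0.109] [ 0.637  0.099 -0.006] [0.737 0.297 0.13 ]
scene grease_jar_mid 0.74 [318. 225.  25.  36.] [ 0.677 -0.004  0.103] [ 0.645 -0.021  0.054] [0.702 0.036 0.11 ]
scene paper_cup_mid 0.74 [302. 120.  28.  45.] [0.457 0.374 0.076] [ 0.3
[... 1247 characters left out ...]
 42.] [0.455 0.412 0.058] [ 0.414  0.356 -0.006] [0.502 0.478 0.114]
top stapler_mid 0.94 [422. 238.  33.  49.] [ 0.523 -0.367  0.046] [ 0.462 -0.404 -0.007] [ 0.591 -0.333  0.057]
top stapler_mid 0.24 [235. 180. 145. 150.] [0.636 0.079 0.041] [ 0.479 -0.092 -0.007] [0.869 0.262 0.122]
top tape_roll_mid 0.97 [ 95. 181.  43.  39.] [0.657 0.425 0.04 ] [ 0.615  0.38  -0.005] [0.702 0.471 0.052]
top bulb_box_mid 0.59 [260. 200.  20.  23.] [0.598 0.03  0.103] [0.579 0.009 0.047] [0.623 0.054 0.109]
top bush_mid 0.5 [204. 187.  18.  24.] [0.63  0.155 0.087] [0.612 0.136 0.054] [0.653 0.176 0.096]
top bush_mid 0.25 [ 95. 264.  46.  38.] [0.454 0.412 0.056] [ 0.416  0.356 -0.006] [0.491 0.434 0.114]
```

Run:
```python
import cv2
for n in("scene1","top1"):
    i=cv2.imread(f"pics/{n}.png")
    i=i[100:280,140:420] if n=="top1" else i[90:310,180:460]
    cv2.imwrite(f"pics/{n}z.png",cv2.resize(i,None,fx=2.7,fy=2.7,interpolation=cv2.INTER_CUBIC))
```

```text
(no output)
```

View pics/top1z.png

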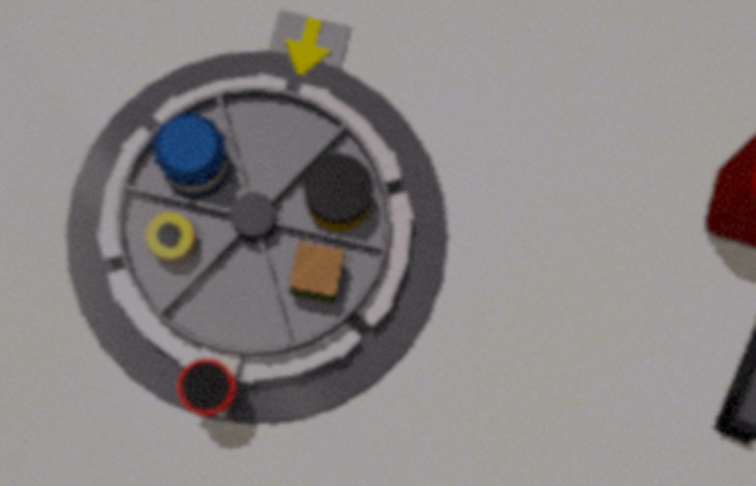

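View pics/scene1z.png

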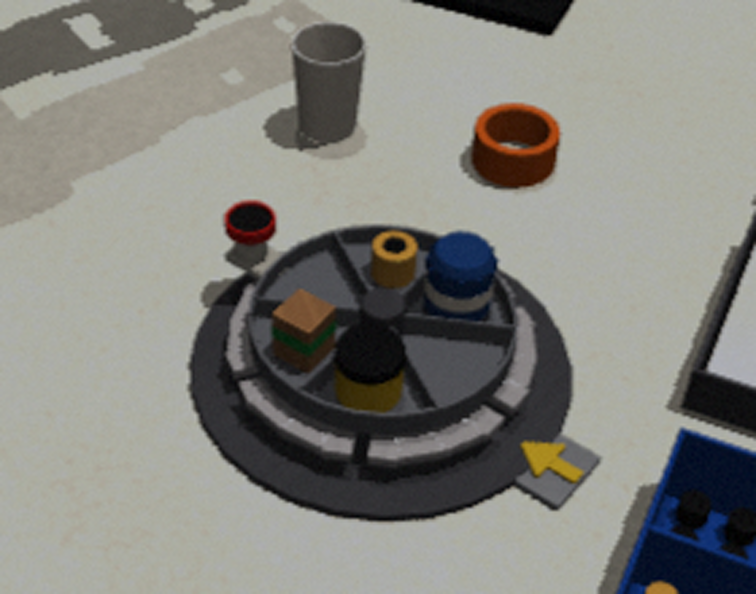

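View pics/top1.png

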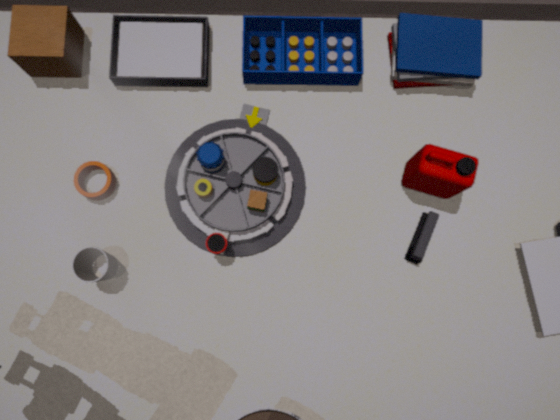

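The top view shows the filter (crop 190,150) left of the arrow, that is at +y. The table therefore has to turn clockwise (−1.047), and the plunger at crop (207,387) will swing towards +y. Next I fit the axis and the plunger.

```bash
cat >> h.py <<'E'
def measure(p, hint=None):
    """red head lip ring centre (z~0.1), in world"""
    im=p["frame"].astype(int); z=p["z_map"]
    out={}
    vs,us=np.nonzero(z>0)
    f=p["frame"].shape[0]/2/np.tan(np.radians(p["fovy"])/2)
    zz=z[vs,us]
    C=np.stack([(us-p["cx"])/f*zz,(vs-p["cy"])/f*zz,zz],1)
    W=(C-np.array(p["t"]))@np.array(p["R"])
    return W,im[vs,us]
E
python3 - <<'E'
from h import *
from scipy.optimize import least_squares
for n in("top","scene"):
    p=grab_frame(n);W,c=measure(p)
    red=(c[:,0]>90)&(c[:,1]<60)&(c[:,2]<60)
    near=np.hypot(W[:,0]-.65,W[:,1]-.09)<.26
    R=W[red&near&(W[:,2]>.075)]
    print(n,"red",len(R),R.mean(0),R.min(0),R.max(0),(R.min(0)+R.max(0))/2)
    d=near&(np.hypot(W[:,0]-R.mean(0)[0],W[:,1]-R.mean(0)[1])<.024)&(abs(W[:,2]-.096)<.012)
    print("headdisk",d.sum(),W[d].mean(0),np.median(W[d&~red],0))
    # blue
    b=(c[:,2]>c[:,0]+40)&near&(W[:,2]>.11)
    print("blue top",b.sum(),W[b].mean(0),(W[b].min(0)+W[b].max(0))/2)
    y=(c[:,0]>120)&(c[:,1]>110)&(c[:,2]<70)&(W[:,2]<.03)&(np.hypot(W[:,0]-.65,W[:,1]-.09)<.27)
    print("arrow",y.sum(),W[y].mean(0))
    # flange: dark at z~.01 radius circle fit by edge of flange: points 0.005..0.016
    dk=(c.max(1)<100)&(abs(W[:,2]-.01)<.006)&near
    P=W[dk][:,:2]
    # outer hull fit
    h=cv2.convexHull(P.astype(np.float32))[:,0]
    f=least_squares(lambda q:np.hypot(h[:,0]-q[0],h[:,1]-q[1])-.176,[.65,.09],loss='soft_l1',f_scale=.002)
    print("flange",dk.sum(),f.x,np.abs(f.fun).mean())
    q=(abs(W[:,2]-.072)<.008)&near
    h=cv2.convexHull(W[q&(np.hypot(W[:,0]-f.x[0],W[:,1]-f.x[1])<.128)][:,:2].astype(np.float32))[:,0]
    g=least_squares(lambda q:np.hypot(h[:,0]-q[0],h[:,1]-q[1])-.12,[.65,.09],loss='soft_l1',f_scale=.002)
    print("table rim",g.x,np.abs(g.fun).mean())
    hb=(abs(W[:,2]-.086)<.006)&(np.hypot(W[:,0]-g.x[0],W[:,1]-g.x[1])<.024)
    print("hub",hb.sum(),W[hb].mean(0),(W[hb].min(0)+W[hb].max(0))/2)
    print("dist",np.linalg.norm(R.mean(0)[:2]-g.x))
E
```

```text
top red 99 [0.49739061 0.12013825 0.09783018] [0.47895701 0.09796526 0.08956296] [0.52247022 0.14337301 0.10514242] [0.50071361 0.12066913 0.09735269]
headdisk 315 [0.49951023 0.12041575 0.09602348] [0.50193459 0.12130984 0.09531231]
blue top 493 [0.70071669 0.13840917 0.12373429] [0.7020565  0.13886845 0.12099388]
arrow 163 [0.8305156  0.04246821 0.01171825]
flange 4328 [0.65293575 0.08449133] 0.002481636501617074
table rim [0.65316419 0.08545052] 0.0007508783995404331
hub 219 [0.65275591 0.08499102 0.08525217] [0.65329912 0.08524062 0.08514698]
dist 0.15958898780049413
scene red 38 [0.5039235  0.11765588 0.09795394] [0.4797869  0.09801607 0.09207345] [0.52426489 0.14300131 0.10100853] [0.50202589 0.12050869 0.09654099]
headdisk 234 [0.50410477 0.11585035 0.09572711] [0.50408409 0.11588268 0.09564942]
blue top 304 [0.70866317 0.13182094 0.12364485] [0.7072761  0.13410821 0.12201279]
arrow 158 [0.83172018 0.04148275 0.01163937]
flange 3940 [0.65469692 0.08317244] 0.0046956078560196225
table rim [0.65277602 0.08330755] 0.0009646999122902495
hub 172 [0.65358951 0.08158639 0.08487315] [0.6524898  0.08313396 0.08470075]
dist 0.15276413465219305
```

Axis (0.653, 0.0845), plunger (0.502, 0.120). The radius comes out at 155 mm and the arrow lies at −13.4°, both consistent. Target plunger position: (0.6085, 0.233). First I close the fingers and move above the plunger.

```bash
python3 -m handwheel '[[0,-0.025,0.033,0,0],[0,-0.025,0.034,0,0],[0,-0.025,0.034,0,0],[0,-0.025,0.034,0,0],[0,-0.025,0.034,0,0],[0,-0.025,0.034,0,0],[0,-0.025,0.034,0,0],[0,-0.025,0.034,0,0],[0,-0.025,0.034,0,0],[0,-0.025,0.034,0,0],[0,-0.025,0.034,0,0],[0,-0.025,0.034,0,0],[0,0,0,0,0],[0,0,0,0,0]]'
cat >> h.py <<'E'
from scipy.spatial.transform import Rotation as Rt
C=np.array([.653,.0845])
def st(target=None):
    s=read_state();R=Rt.from_quat(s["orientation"]).as_matrix()
    print("t",round(float(s["time"]),2),"pos",np.round(s["ee_pos"],4),"F",np.round(s["wrist_force"],1),"yaw",np.degrees(np.arctan2(R[1,0],R[0,0])).round(1),"tilt",R[:,2].round(3),"w",s["gripper_width"])
    d=s["ee_pos"][:2]-C;print("radius",np.hypot(*d).round(4),"ang",np.degrees(np.arctan2(d[1],d[0])).round(2))
    if target is not None: print("tool delta",(R.T@(np.array(target)-s["ee_pos"])).round(4))
E
python3 -c "
from h import *
st([.502,.120,.13])"
```

```text
time: 2.95
ee_pos: [0.5138, 0.1101, 0.2294]
orientation: [0.843, 0.538, 0.002, 0.0]
wrist_force: [0.1, 0.6, 1.0]
gripper_width: 0.004
t 2.95 pos [0.5138 0.1101 0.2294] F [0.1 0.6 1. ] yaw 65.2 tilt [ 0.004  0.002 -1.   ] w 0.003957595690149216
radius 0.1416 ang 169.56
tool delta [ 0.0037 -0.0151  0.0993]
```

```bash
python3 -m handwheel '[[0,0.002,-0.008,0.03,0],[0,0.002,-0.007,0.03,0],[0,0,0,0.025,0],[0,0,0,0.015,0],[0,0,0,0,0]]'
python3 - <<'E'
from h import *
st([.502,.120,.11])
p=grab_frame("scene");i=p["frame"][130:280,200:440,::-1]
cv2.imwrite("pics/s2.png",cv2.resize(i,None,fx=3,fy=3,interpolation=cv2.INTER_CUBIC))
E
```

```text
time: 3.58
ee_pos: [0.4998, 0.1257, 0.1277]
orientation: [0.841, 0.541, 0.003, 0.0]
wrist_force: [-0.4, -0.6, -0.3]
gripper_width: 0.004
t 3.58 pos [0.4998 0.1257 0.1277] F [-0.4 -0.6 -0.3] yaw 65.5 tilt [ 0.005  0.003 -1.   ] w 0.004160917917889711
radius 0.1587 ang 164.94
tool delta [-0.0044  0.0043  0.0177]
```

View pics/s2.png

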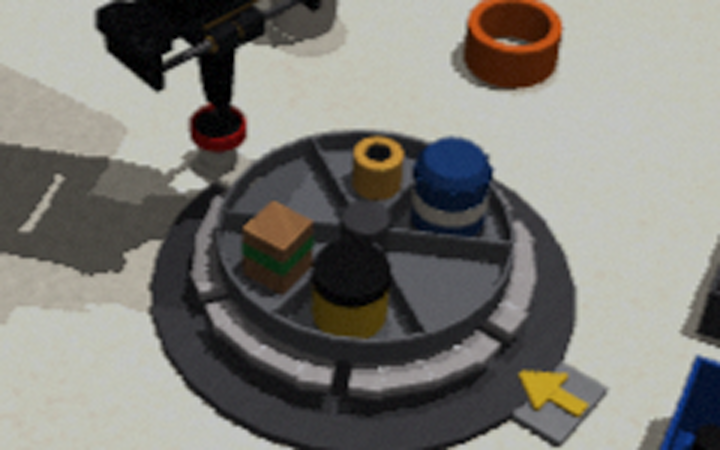

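The closed fingertips (218,105) are just above the red head (218,128). I correct the 6 mm offset and go down in small steps.

```bash
python3 -m handwheel '[[0,-0.004,0.004,0,0],[0,0,0,0.008,0],[0,0,0,0,0]]'
python3 -c "
from h import *
st([.502,.120,.11])"
```

```text
time: 4.0
ee_pos: [0.5028, 0.1207, 0.1216]
orientation: [0.841, 0.541, 0.005, 0.001]
wrist_force: [0.1, -0.0, 0.2]
gripper_width: 0.004
t 4.0 pos [0.5028 0.1207 0.1216] F [ 0.1 -0.   0.2] yaw 65.6 tilt [ 0.009  0.003 -1.   ] w 0.0042066071067294744
radius 0.1545 ang 166.46
tool delta [-0.001  -0.0005  0.0116]
```

```bash
python3 -m handwheel '[[0,0,0,0.008,0],[0,0,0,0,0]]'; python3 -m handwheel '[[0,0,0,0.005,0],[0,0,0,0,0]]';python3 -m handwheel '[[0,0,0,0.005,0],[0,0,0,0,0]]'
```

```text
time: 4.25
ee_pos: [0.5028, 0.1206, 0.1131]
orientation: [0.841, 0.541, 0.005, 0.001]
wrist_force: [-0.1, 0.5, 0.4]
gripper_width: 0.003
time: 4.5
ee_pos: [0.5033, 0.1206, 0.1081]
orientation: [0.841, 0.541, 0.005, 0.001]
wrist_force: [-1.6, -0.1, 3.8]
gripper_width: 0.002
time: 4.75
ee_pos: [0.5033, 0.1207, 0.1031]
orientation: [0.841, 0.541, 0.005, 0.001]
wrist_force: [-0.4, -0.4, 5.0]
gripper_width: 0.005
```

```bash
python3 -m handwheel '[[0,0,0,0.005,0],[0,0,0,0,0]]'; python3 -m handwheel '[[0,0,0,0.003,0],[0,0,0,0,0],[0,0,0,0,0]]'
python3 -c "
from h import *
st()
s=read_state();R=Rt.from_quat(s['orientation']).as_matrix()
# arc deltas of successive 6deg steps in tool frame
prev=s['ee_pos']
for a in [160,154,148,142,136,130,124,118,112,106.7]:
    t=np.array([*(C+.1545*np.array([np.cos(np.radians(a)),np.sin(np.radians(a))])),prev[2]])
    print(a,(R.T@(t-prev)).round(4));prev=t"
```

```text
time: 5.0
ee_pos: [0.5033, 0.1208, 0.0983]
orientation: [0.841, 0.541, 0.005, 0.001]
wrist_force: [-1.8, -0.3, 6.0]
gripper_width: 0.007
time: 5.38
ee_pos: [0.5034, 0.1209, 0.0961]
orientation: [0.841, 0.541, 0.006, 0.002]
wrist_force: [-1.1, -0.3, 5.3]
gripper_width: 0.006
t 5.38 pos [0.5034 0.1209 0.0961] F [-1.1 -0.3  5.3] yaw 65.5 tilt [ 0.011  0.003 -1.   ] w 0.005576703853923423
radius 0.154 ang 166.33
160 [ 0.0168 -0.0028  0.0001]
154 [ 0.0162 -0.0004  0.0001]
148 [0.0161 0.0013 0.0001]
142 [0.0159 0.003  0.0001]
136 [0.0155 0.0046 0.0002]
130 [0.0149 0.0062 0.0002]
124 [0.0142 0.0077 0.0002]
118 [0.0133 0.0092 0.0002]
112 [0.0123 0.0105 0.0002]
106.7 [0.0099 0.0103 0.0002]
```

```bash
python3 -m handwheel '[[0,0,0,0.0015,0],[0,0.008,-0.001,0,0],[0,0.008,-0.001,0,0],[0,0.008,0,0,0],[0,0,0,0,0]]'
python3 -c "
from h import *
st()"
```

```text
time: 6.0
ee_pos: [0.5118, 0.1443, 0.0965]
orientation: [0.841, 0.541, 0.006, 0.002]
wrist_force: [-0.4, 1.1, 6.3]
gripper_width: 0.006
t 6.0 pos [0.5118 0.1443 0.0965] F [-0.4  1.1  6.3] yaw 65.5 tilt [ 0.012  0.004 -1.   ] w 0.005599263916424882
radius 0.1533 ang 157.03
```

```bash
cat >> h.py <<'E'
def tab(p):
    W,c=measure(p);r=np.hypot(W[:,0]-C[0],W[:,1]-C[1]);
    b=(c[:,2]>c[:,0]+40)&(r<.15)&(W[:,2]>.11)
    q=W[b].mean(0); print("blue",b.sum(),q.round(4),"ang",np.degrees(np.arctan2(q[1]-C[1],q[0]-C[0])).round(2))
    red=(c[:,0]>90)&(c[:,1]<60)&(c[:,2]<60)&(abs(r-.155)<.035)&(W[:,2]>.06)
    if red.any(): q=W[red].mean(0);print("red",red.sum(),q.round(4),"ang",np.degrees(np.arctan2(q[1]-C[1],q[0]-C[0])).round(2),"zmax",W[red][:,2].max().round(3))
E
python3 - <<'E'
from h import *
for n in("scene","top"):
    p=grab_frame(n);tab(p)
    i=p["frame"][130:280,200:440,::-1] if n=="scene" else p["frame"][100:280,140:380,::-1]
    cv2.imwrite(f"pics/{n}3.png",cv2.resize(i,None,fx=3,fy=3,interpolation=cv2.INTER_CUBIC))
E
```

```text
blue 341 [0.715  0.122  0.1233] ang 31.16
red 3 [0.5315 0.1415 0.0857] ang 154.89 zmax 0.086
blue 503 [0.7084 0.1298 0.1237] ang 39.28
```

View pics/scene3.png

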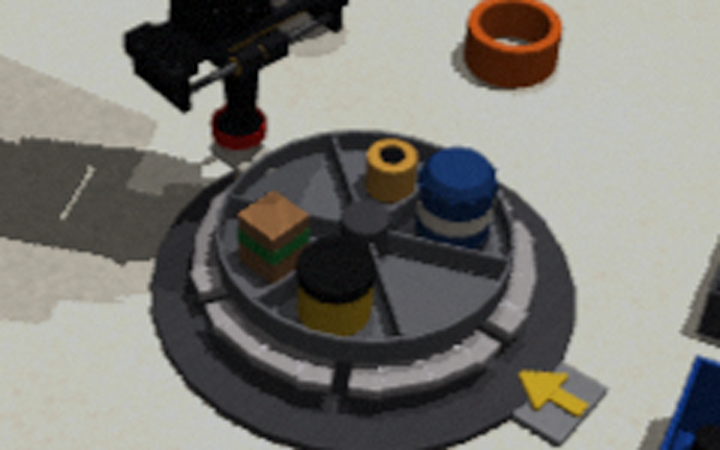

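The scene shows the table turned about 9.2°, the same as the hand (9.3°). The goods are upright and the fingertips sit inside the lip at (238,125). I carry on along the arc.

```bash
python3 -m handwheel '[[0,0.01,-0.001,0.001,0],[0,0.01,0,0,0],[0,0.01,0.0005,0,0],[0,0.01,0.001,0,0],[0,0.0095,0.002,0,0],[0,0,0,0,0]]'
python3 -c "
from h import *
st()
tab(grab_frame('scene'));tab(grab_frame('top'))"
```

```text
time: 6.85
ee_pos: [0.5384, 0.1895, 0.099]
orientation: [0.841, 0.541, 0.01, 0.004]
wrist_force: [-0.1, 1.4, 4.1]
gripper_width: 0.0
t 6.85 pos [0.5384 0.1895 0.099 ] F [-0.1  1.4  4.1] yaw 65.5 tilt [ 0.021  0.005 -1.   ] w 2.7844178260685835e-05
radius 0.1554 ang 137.49
blue 350 [0.7267 0.1014 0.1233] ang 12.95
red 6 [0.5557 0.1829 0.0855] ang 134.66 zmax 0.088
blue 500 [0.7193 0.1086 0.1236] ang 20.02
```

Turned about 28.5°, but the hand has risen to z 0.099. I press back down before going on.

```bash
python3 -m handwheel '[[0,0,0,0.003,0],[0,0,0,0.001,0],[0,0,0,0,0]]'
python3 -c "
from h import *
st()
s=read_state();R=Rt.from_quat(s['orientation']).as_matrix()
prev=s['ee_pos']
for a in [133,129,125,121,117,113,109,106.7]:
    t=np.array([*(C+.155*np.array([np.cos(np.radians(a)),np.sin(np.radians(a))])),prev[2]])
    print(a,(R.T@(t-prev)).round(4));prev=t"
```

```text
time: 7.32
ee_pos: [0.5379, 0.1888, 0.0956]
orientation: [0.841, 0.541, 0.01, 0.004]
wrist_force: [-1.2, 0.3, 6.3]
gripper_width: 0.004
t 7.33 pos [0.5379 0.1888 0.0956] F [-1.2  0.3  6.3] yaw 65.5 tilt [ 0.02   0.005 -1.   ] w 0.004175105991839613
radius 0.1554 ang 137.81
133 [0.0121 0.0048 0.0002]
129 [0.0098 0.0045 0.0002]
125 [0.0095 0.0052 0.0002]
121 [0.0091 0.0058 0.0002]
117 [0.0087 0.0064 0.0002]
113 [0.0082 0.007  0.0002]
109 [0.0077 0.0076 0.0002]
106.7 [0.0042 0.0046 0.0001]
```

```bash
python3 -m handwheel '[[0,0.010,0.0038,0.0008,0],[0,0.0098,0.0045,0.0006,0],[0,0.0095,0.0052,0.0006,0],[0,0.009,0.0058,0.0006,0],[0,0,0,0,0]]'
python3 -c "
from h import *
st()
tab(grab_frame('scene'));tab(grab_frame('top'))"
```

```text
time: 7.95
ee_pos: [0.5712, 0.216, 0.0951]
orientation: [0.842, 0.54, 0.009, 0.003]
wrist_force: [-0.1, 0.7, 6.7]
gripper_width: 0.003
t 7.95 pos [0.5712 0.216  0.0951] F [-0.1  0.7  6.7] yaw 65.4 tilt [ 0.019  0.005 -1.   ] w 0.0031900867585284505
radius 0.1549 ang 121.88
blue 363 [0.7303 0.0826 0.1234] ang -1.41
blue 504 [0.7234 0.0903 0.1233] ang 4.72
```

```bash
python3 -m handwheel '[[0,0.0087,0.0062,0.0004,0],[0,0.0082,0.0068,0.0004,0],[0,0.0060,0.0056,0.0003,0],[0,0,0,0,0],[0,0,0,0,0]]'
python3 - <<'E'
from h import *
st()
for n in("scene","top"):
    p=grab_frame(n);tab(p)
    i=p["frame"][130:280,200:440,::-1] if n=="scene" else p["frame"][100:280,140:380,::-1]
    cv2.imwrite(f"pics/{n}4.png",cv2.resize(i,None,fx=3,fy=3,interpolation=cv2.INTER_CUBIC))
E
```

```text
time: 8.68
ee_pos: [0.5978, 0.2292, 0.0963]
orientation: [0.842, 0.54, 0.01, 0.003]
wrist_force: [-1.7, 1.4, 5.9]
gripper_width: 0.007
t 8.68 pos [0.5978 0.2292 0.0963] F [-1.7  1.4  5.9] yaw 65.3 tilt [ 0.02   0.006 -1.   ] w 0.00701054693264793
radius 0.1548 ang 110.89
blue 368 [0.7302 0.0692 0.1232] ang -11.25
red 2 [0.614  0.2264 0.0788] ang 105.36 zmax 0.082
blue 501 [0.7229 0.0765 0.1234] ang -6.51
```

View pics/scene4.png

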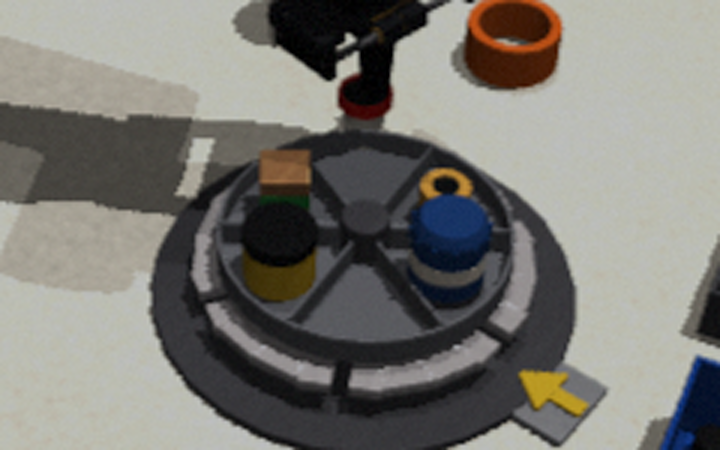

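View pics/top4.png

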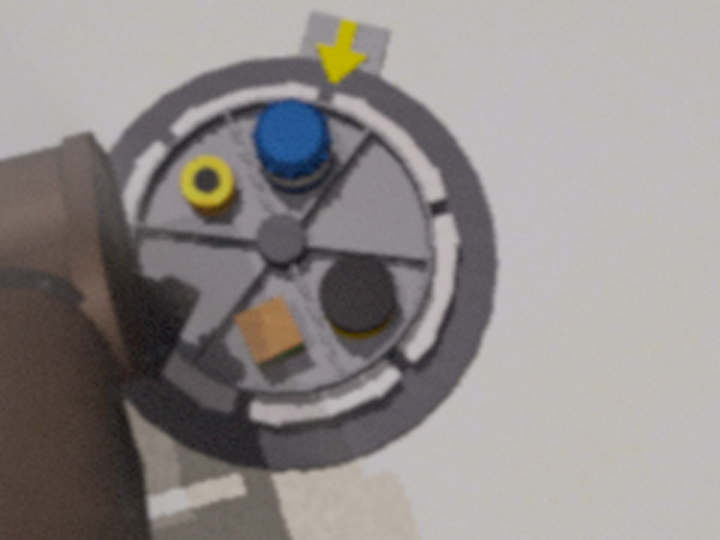

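Turned about 55.5° by this measure. For the last few degrees I compare the spoke pattern with the first picture, since the pattern repeats every 60°.

```bash
cat >> h.py <<'E'
def polar(img,p,h=.072,rs=np.linspace(.085,.114,15)):
    f=p["frame"].shape[0]/2/np.tan(np.radians(p["fovy"])/2)
    a=np.radians(np.arange(0,360,.25));A,Rr=np.meshgrid(a,rs)
    X=np.stack([C[0]+Rr*np.cos(A),C[1]+Rr*np.sin(A),np.full(A.shape,h)],-1)
    c=X@np.array(p["R"]).T+np.array(p["t"])
    g=cv2.cvtColor(img,cv2.COLOR_RGB2GRAY).astype(np.float32)
    m=cv2.remap(g,(c[...,0]/c[...,2]*f+p["cx"]).astype(np.float32),(c[...,1]/c[...,2]*f+p["cy"]).astype(np.float32),cv2.INTER_CUBIC)
    return m
def spokes(p,img=None,expect=None):
    m=polar(p["frame"] if img is None else img,p)
    return m.mean(0)
def dips(s,exp,w=6):
    # sub-degree dark dip location near each expected angle
    o=[]
    for e in exp:
        an=e+np.arange(-w,w+.01,.25); v=s[np.round((an%360)*4).astype(int)%1440]
        v=np.clip(np.percentile(v,60)-v,0,None); v=np.where(v>v.max()*.4,v,0)
        o.append((v*an).sum()/v.sum()-e)
    return np.array(o)
E
python3 - <<'E'
from h import *
p=grab_frame("top")
i0=cv2.imread("pics/top1.png")[:,:,::-1].copy()
base=-13.35+30+60*np.arange(6)
print("before",dips(spokes(p,i0),base).round(2))
print("now@+4.4",dips(spokes(p),base+4.4).round(2))
for r in(polar(i0,p),polar(p["frame"],p)):pass
v=np.vstack([polar(i0,p),polar(p["frame"],p)]);cv2.imwrite("pics/pol.png",cv2.resize(v.clip(0,255).astype(np.uint8),(800,240)))
E
```

```text
before [-0.79  2.84  2.73  0.8  -2.48 -2.81]
now@+4.4 [-5.06  4.72  3.55  2.69 -0.15  0.24]
```

View pics/pol.png

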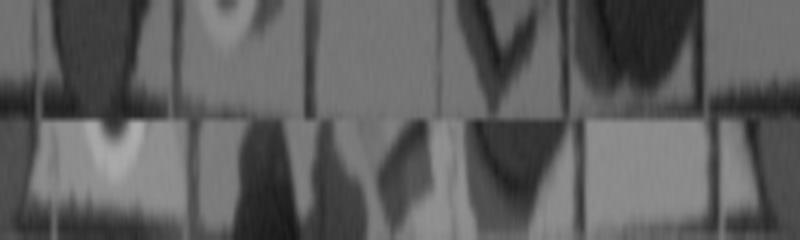

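```bash
python3 -m handwheel '[[0,0.003,0.003,0.0008,0],[0,0.0033,0.0035,0.0008,0],[0,0,0,0.0005,0],[0,0,0,0,0]]'
python3 - <<'E'
from h import *
st([.6075,.2327,.095])
p=grab_frame("top");tab(p)
i0=cv2.imread("pics/top1.png")[:,:,::-1].copy()
v=np.vstack([polar(i0,p),polar(p["frame"],p)]);cv2.imwrite("pics/pol2.png",cv2.resize(v.clip(0,255).astype(np.uint8),(800,240)))
a=cv2.Sobel(cv2.GaussianBlur(polar(i0,p),(5,3),0),cv2.CV_32F,1,0);b=cv2.Sobel(cv2.GaussianBlur(polar(p["frame"],p),(5,3),0),cv2.CV_32F,1,0)
for c in (76,256,318):
    n=int(c*4);A=a[:8,n-28:n+28]
    sc=[np.corrcoef(A.ravel(),b[:8,n-28+k:n+28+k].ravel())[0,1] for k in range(-24,40)]
    k=int(np.argmax(sc));print(c,(k-24)/4,round(max(sc),2))
E
```

```text
time: 9.32
ee_pos: [0.6066, 0.2323, 0.0959]
orientation: [0.842, 0.539, 0.011, 0.002]
wrist_force: [-0.1, 1.7, 6.7]
gripper_width: 0.003
t 9.32 pos [0.6066 0.2323 0.0959] F [-0.1  1.7  6.7] yaw 65.3 tilt [ 0.021  0.008 -1.   ] w 0.002872950163648054
radius 0.1549 ang 107.44
tool delta [0.0008 0.0006 0.001 ]
blue 502 [0.7222 0.0724 0.1235] ang -9.88
76 4.0 0.95
256 3.75 0.84
318 3.5 0.93
```

View pics/pol2.png

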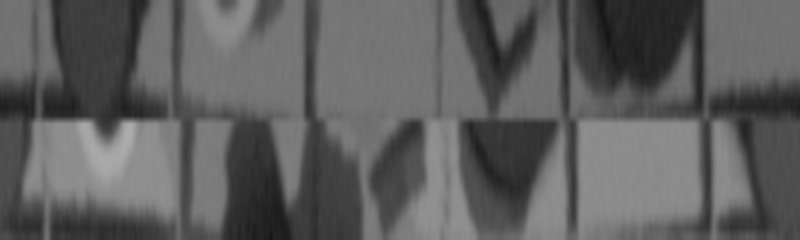

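Spoke matching says 3.75° is left, while the hand's travel says about 1°. I check against the scene camera as well.

```bash
cat >> h.py <<'E'
def resid(n,p,rs,h=.072,lo=-24,hi=40,rng=7):
    i0=cv2.imread(f"pics/{n}1.png")[:,:,::-1].copy()
    g=lambda im:cv2.Sobel(cv2.GaussianBlur(np.hstack([polar(im,p,h,rs)]*3),(5,3),0),cv2.CV_32F,1,0)
    a=g(i0);b=g(p["frame"])
    for c in 16.65+60*np.arange(6):
        m=int(c*4)+1440;w=rng*4;A=a[:,m-w:m+w]
        sc=[np.corrcoef(A.ravel(),b[:,m-w+k:m+w+k].ravel())[0,1] for k in range(lo,hi)]
        k=int(np.argmax(sc));print(n,c,(k+lo)/4,round(max(sc),2))
E
python3 - <<'E'
from h import *
for n in("scene","top"):
    p=grab_frame(n)
    for rs in (np.linspace(.04,.075,15),np.linspace(.08,.112,15)): print("r",rs[0]);resid(n,p,rs)
    i=p["frame"][130:280,200:440,::-1] if n=="scene" else p["frame"][100:280,140:380,::-1]
    cv2.imwrite(f"pics/{n}5.png",cv2.resize(i,None,fx=3,fy=3,interpolation=cv2.INTER_CUBIC))
a=cv2.imread("pics/scene1.png")[130:280,200:440]
cv2.imwrite("pics/cmp.png",np.vstack([cv2.resize(a,None,fx=2,fy=2),cv2.resize(cv2.imread("pics/scene5.png"),(480,300))]))
E
```

```text
r 0.04
scene 16.65 -1.0 0.5
scene 76.65 3.0 0.53
scene 136.65 3.25 0.92
scene 196.65 -3.5 0.4
scene 256.65 5.25 0.61
scene 316.65 2.5 0.59
r 0.08
scene 16.65 3.5 0.62
scene 76.65 -4.5 0.1
scene 136.65 -5.25 0.24
scene 196.65 3.75 0.69
scene 256.65 3.75 0.81
scene 316.65 3.25 0.78
r 0.04
top 16.65 7.5 0.52
top 76.65 3.25 0.63
top 136.65 3.25 0.89
top 196.65 2.25 0.24
top 256.65 4.0 0.85
top 316.65 3.5 0.77
r 0.08
top 16.65 3.75 0.51
top 76.65 3.75 0.93
top 136.65 1.5 0.49
top 196.65 3.25 0.47
top 256.65 3.75 0.87
top 316.65 3.5 0.9
```

View pics/cmp.png

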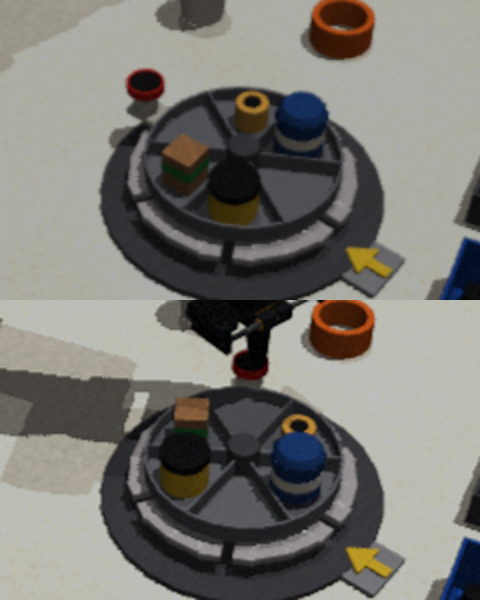

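Both cameras agree on about 3.5° left, so the fingertips have slid a little in the head. I move half of that and measure again.

```bash
python3 -m handwheel '[[0,0.0018,0.0018,0.0012,0],[0,0.0018,0.0020,0.0008,0],[0,0,0,0,0],[0,0,0,0,0]]'
python3 - <<'E'
from h import *
st()
for n in("scene","top"):
    p=grab_frame(n);resid(n,p,np.linspace(.08,.112,15))
resid(n,p,np.linspace(.04,.075,15))
E
```

```text
time: 9.98
ee_pos: [0.6118, 0.2339, 0.0957]
orientation: [0.842, 0.539, 0.012, 0.002]
wrist_force: [0.0, 0.7, 6.7]
gripper_width: -0.0
t 9.97 pos [0.6118 0.2339 0.0957] F [0.  0.7 6.7] yaw 65.2 tilt [ 0.023  0.009 -1.   ] w -3.554056228557333e-07
radius 0.1549 ang 105.41
scene 16.65 1.75 0.59
scene 76.65 7.5 0.12
scene 136.65 -3.0 0.2
scene 196.65 1.5 0.61
scene 256.65 1.75 0.83
scene 316.65 1.25 0.79
top 16.65 1.75 0.55
top 76.65 1.75 0.94
top 136.65 0.25 0.49
top 196.65 1.5 0.53
top 256.65 1.75 0.84
top 316.65 1.5 0.89
top 16.65 4.5 0.44
top 76.65 1.0 0.61
top 136.65 1.5 0.89
top 196.65 0.25 0.4
top 256.65 2.0 0.82
top 316.65 1.25 0.8
```

```bash
python3 -m handwheel '[[0,0.0013,0.0014,0.0006,0],[0,0.001,0.0012,0.0006,0],[0,0,0,0,0],[0,0,0,0,0]]'
python3 - <<'E'
from h import *
st()
for n in("scene","top"):
    p=grab_frame(n);resid(n,p,np.linspace(.08,.112,15))
E
```

```text
time: 10.58
ee_pos: [0.6153, 0.2348, 0.0963]
orientation: [0.843, 0.538, 0.013, 0.002]
wrist_force: [-1.5, 1.5, 6.4]
gripper_width: 0.004
t 10.57 pos [0.6153 0.2348 0.0963] F [-1.5  1.5  6.4] yaw 65.2 tilt [ 0.024  0.01  -1.   ] w 0.004061291537846191
radius 0.155 ang 104.06
scene 16.65 0.25 0.62
scene 76.65 -5.25 0.09
scene 136.65 -3.5 0.15
scene 196.65 0.25 0.61
scene 256.65 0.25 0.88
scene 316.65 0.0 0.82
top 16.65 0.5 0.67
top 76.65 0.25 0.95
top 136.65 -1.0 0.42
top 196.65 0.25 0.68
top 256.65 0.5 0.91
top 316.65 0.0 0.89
```

About 0.3° left, within the notch window. I release upward slowly.

```bash
python3 -m handwheel '[[0,0,0,-0.004,0],[0,0,0,-0.004,0],[0,0,0,-0.004,0],[0,0,0,-0.004,0],[0,0,0,0,0]]'
python3 - <<'E'
from h import *
st()
p=grab_frame("top");resid("top",p,np.linspace(.08,.112,15))
E
```

```text
time: 11.3
ee_pos: [0.6145, 0.2341, 0.1128]
orientation: [0.843, 0.538, 0.012, 0.002]
wrist_force: [-0.4, 0.1, -1.0]
gripper_width: 0.007
t 11.3 pos [0.6145 0.2341 0.1128] F [-0.4  0.1 -1. ] yaw 65.1 tilt [ 0.023  0.01  -1.   ] w 0.007075955323471032
radius 0.1545 ang 104.45
top 16.65 0.5 0.68
top 76.65 0.25 0.95
top 136.65 -1.25 0.71
top 196.65 0.25 0.67
top 256.65 0.5 0.91
top 316.65 0.25 0.9
```

Released. I lift straight up and then move clear towards −x, away from the carousel.

```bash
python3 -m handwheel '[[0,0,0,-0.01,0],[0,0,0,-0.03,0],[0,0,0,-0.04,0],[0,0,0,-0.04,0],[0,0,0,0,0],[0,0.02,-0.04,0,0],[0,0.02,-0.04,0,0],[0,0.02,-0.04,0,0],[0,0.02,-0.04,0,0],[0,0.02,-0.04,0,0],[0,0.02,-0.04,0,0],[0,0,0,0,0],[0,0,0,0,0]]'
python3 - <<'E'
from h import *
st()
for n in("scene","top"):
    p=grab_frame(n);tab(p);resid(n,p,np.linspace(.08,.112,15));save(p,n+"6.png")
    W,c=measure(p);r=np.hypot(W[:,0]-.6085,W[:,1]-.233);print("head top z",np.median(W[r<.015],0))
    for l in ["paper_cup_mid","jug_mid","stapler_mid","tape_roll_mid","plunger_top"]:
        for q in find_in(p,l)[:2]:print(l,round(q["score"],2),np.round(q["bbox"]))
    i=p["frame"][100:280,160:440,::-1]
    cv2.imwrite(f"pics/{n}6z.png",cv2.resize(i,None,fx=2.7,fy=2.7,interpolation=cv2.INTER_CUBIC))
E
```

```text
time: 12.98
ee_pos: [0.4372, 0.446, 0.2295]
orientation: [0.843, 0.537, 0.006, 0.002]
wrist_force: [0.0, 0.1, -0.5]
gripper_width: 0.004
t 12.97 pos [0.4372 0.446  0.2295] F [ 0.   0.1 -0.5] yaw 65.0 tilt [ 0.013  0.003 -1.   ] w 0.003561453796644403
radius 0.421 ang 120.83
blue 347 [0.7292 0.0615 0.1236] ang -16.82
red 35 [0.6101 0.2321 0.0981] ang 106.22 zmax 0.102
scene 16.65 0.25 0.61
scene 76.65 6.0 0.11
scene 136.65 0.0 0.58
scene 196.65 0.0 0.55
scene 256.65 0.25 0.89
scene 316.65 0.0 0.82
head top z [0.61032539 0.23091336 0.09346969]
paper_cup_mid 0.77 [301. 121.  27.  43.]
paper_cup_mid 0.39 [323. 200. 104. 101.]
jug_mid 0.82 [220. 371.  85.  97.]
jug_mid 0.39 [328. 161.  24.  11.]
stapler_mid 0.93 [168. 352.  36.  58.]
stapler_mid 0.19 [329. 160.  21.  15.]
tape_roll_mid 0.91 [370. 143.  33.  25.]
plunger_top 0.67 [328. 158.  21.  18.]
plunger_top 0.57 [170. 352.  34.  58.]
blue 484 [0.7213 0.0684 0.1237] ang -13.3
red 33 [0.6037 0.2159 0.0977] ang 110.56 zmax 0.103
top 16.65 0.5 0.67
top 76.65 0.25 0.96
top 136.65 0.25 0.97
top 196.65 0.25 0.67
top 256.65 0.5 0.9
top 316.65 0.25 0.9
head top z [0.60732577 0.23320622 0.09537366]
paper_cup_mid 0.91 [ 93. 263.  49.  41.]
jug_mid 0.55 [439. 171.  80.  51.]
stapler_mid 0.89 [421. 238.  36.  56.]
tape_roll_mid 0.88 [ 95. 181.  41.  37.]
tape_roll_mid 0.57 [ 95. 264.  42.  37.]
plunger_top 0.62 [169. 199.  24.  25.]
```

View pics/scene6z.png

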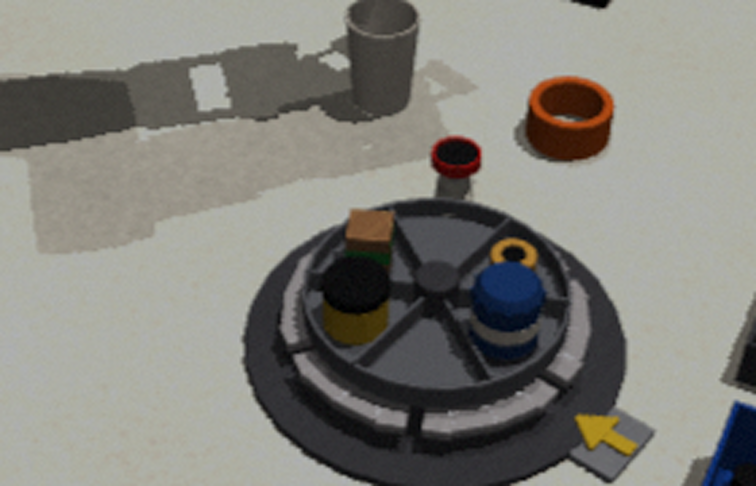

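View pics/top6.png

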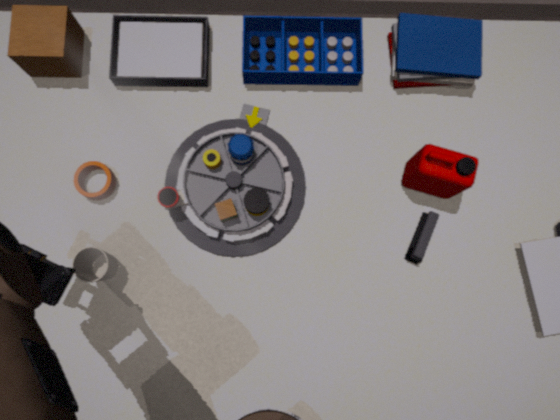

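The plunger top is back at z 0.095 (the same as at the start) and at 106.5°. The filter is at −13.3°, in line with the arrow, and the goods and the counter items are where they should be. I hand in.

```bash
python3 -c "
from plant import *
print(job_done())"
```

```text
the job is handed in; nothing more can be done
None
```

The oil filter is at the yellow arrow and the table is locked in the neighbouring notch. I pressed the plunger down with closed fingertips, turned the table clockwise by one notch (−60°), let the plunger spring up, and moved the hand clear. I handed the job in at about 13 s; no verdict is reported.

**Last checks**
- **Plunger:** its top is back at z ≈ 0.095 m, the same as at the start, so the tongue is in the notch.
- **Table:** the spoke pattern matches the locked starting picture to about 0.25°.
- **Filter:** the top camera puts it at −13.3°, against −13.4° for the arrow. The scene camera reads −16.8°, but its filter readings are biased: it was about 8° below the top camera at the start.
- **Goods and counter:** all goods stand upright in their trays. The cup, jug, stapler and tape roll show no visible shift.

**Problems during the turn**
- **Hand travel:** near the end it disagreed with the cameras by about 2.8°, because the fingertips had slid a little in the plunger head. I went by the cameras and made up the difference.
- **Press depth:** about half-way round it eased to about 11 mm, where the ring itself holds the plunger down. The fingertips were still pressing (about 4 N), and I pushed back to about 14 mm before going on.

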